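Hold an in-line filter in the V-block fixture

ROBOT

A 6-joint arm with a two-finger parallel gripper is mounted at the origin on the work surface. World frame = base frame: x ahead of the robot, y to its left, z up, the work surface at z = 0. Lengths are in m, angles in rad, forces in N, time in s.
With the tool pointing down it reaches from about 0.375 to 0.925 m from the base axis. Payload 5.7 kg.
Tool frame: the origin (TCP) lies at the very end of the fingers, on their centre line; the grasp point (between the pads) lies 19 mm behind it; z points along the fingers, y is the line along which they close (so a half turn about z gives the same grasp; the last joint's range is limited). The gripper opens to 85 mm and grips with 20 to 120 N. Pads are 22 mm wide; open, the fingers measure 114 mm over their backs; the gripper's body (76 mm by 85 mm) begins 54 mm behind the grasp point. The pads swing forward as they close: fully open they stand 13 mm farther back than shut.
Start: joints at [-0.115, 0.359, 1.51, -0, 1.272, -0.115], TCP at [0.6, -0, 0.231] pointing down, gripper open.
Joint ranges: [-2.97, 2.97], [-1.01, 2.36], [0.21, 2.38], [-0.96, 4.11], [0.2, 2.71], [-2.98, 2.98]. Speed limits (rad/s): [2.39, 2.39, 3.14, 3.14, 3.14, 3.14].

INTERFACE

Orientations are given as a unit quaternion [w, x, y, z].
In Python, from plant import * gives the robot as it stands.
- The arm moves only by the shell command python3 -m creep 'ROWS' [FORCE]. ROWS is a JSON list that holds a single list of rows (three levels of brackets), with 1 to 20 rows, each of 5 numbers: dx, dy, dz in m, then a turn about the tool's z in rad, then the opening from 0.0 (shut) to 1.0 (fully open); each row shifts and turns the commanded pose from where the row before left it, along the tool's axes as they then stand; what a row does not reach is not made up. A row lasts 1/10 s, in which the tool goes at most 0.05 m and 0.15 rad, less where a joint would pass 70% of its speed; a pose out of reach is approached as far as the arm can. The fingers move at their own pace and stop on an object; FORCE is the grip in N (left out, the last holds). Time passes only in rows, so rows that do not move let the fingers close. It prints the time, the measured TCP pose, the force, the opening and the grip force at its end. Input that does not fit is refused with a message, and nothing moves.
- state(): the state, without advancing time (a new reading comes with each control period).
- snapshot(name): name is "scene" or "side" or "wrist"; returns a dict with "frame" (400x640x3 uint8, red, green, blue), "range_z" (400x640 float32, m along the optical axis (not along the pixel's ray), 0 where there is no reading), "fov_y" (degrees; the focal length in pixels is half the picture's height over the tangent of half this angle, whatever the lens; pixels are square), "cx", "cy" (the principal point, pixels), "R" (3x3) and "t" (3): a world point X has camera coordinates R X + t; the wrist camera has in their place "tool_from_camera" (4x4, takes a point from camera to tool coordinates, whose origin is the TCP and whose axes are the flange's). Camera axes: x right, y down, z forward; pixel columns grow to the right and rows downward; lengths in m; the calibration is good to about 2 mm. A picture is of the moment at which its call begins: read the wrist's pose just before it.
- sign_off(): hands the job in; it is judged then, once.
The state is a dict: "t": time; "qpos": joint angles; "dq": joint speeds; "tau": joint torques, N m; "tool_pos": TCP position; "tool_rot": TCP orientation; "force": force on the tool from outside, world axes, zero at the start; "moment": the same for the moment, N m; "opening": opening from 0.0 (shut) to 1.0 (fully open); "grip_force": force on a finger pad.
Only numpy, scipy, OpenCV 4.12 (cv2) and the standard library are available. Lean on these libraries where they do the work, as an engineer would, in place of code of your own. Each camera call takes 0.05 s, during which the arm holds its last target. There are 200 camera calls.

TASK

At the radio bench, slide the tailstock of the V-block fixture out, away from the V-blocks, until it is right up against its stop screws; then take the longer of the two round in-line filters from the wooden rest, lay it in the pair of V-blocks with its end connector butted against the tailstock's stop rod, and press it firmly down into the Vs so that it bears on both sloping faces, ready for a colleague to tighten the connector. Finish while still holding it pressed there - do not let go - and do not drop or ram it or disturb the other things on the bench.

Things in the scene. Friction and masses are not known exactly. Their poses are not given: they have to be found in the camera images.
- fixture: V-block fixture, fixed: dark steel base plate 110 (x) x 280 (y, from -75 to +205) x 15 mm high; in line along y two steel V-blocks and, at the +y end, a tailstock on guide rods; nothing higher than 82 mm. Origin on the table under the middle between the V-blocks; y runs along the V (horizontal) towards the tailstock, z is up
- vee (a point): point on the V axis midway between the V-blocks, 50 mm above the table; axes as the fixture. A 34 mm barrel lying on both faces has its axis through it along y. Blocks: 60 mm wide (x), 46 mm high, 90 degree V, at y -52 to -27 and +27 to +52 mm; the 54 mm gap between is open down to the plate (15 mm over the table), so fingers can reach down past a seated barrel
- vee_near: the sloping V faces on the fixture's -x side (of both blocks together); origin as the fixture
- vee_far: the sloping V faces on the fixture's +x side (of both blocks together); origin as the fixture
- tailstock (a joint): travel of the grey tailstock along its guide rods in m, growing along the fixture's +y, away from the V-blocks: 0 is nearest to the V-blocks, 0.070 is hard against the two stop screws on the end bracket. It starts somewhere between and stays where it is left; it slides with about 2.5 N of friction
- tailstock_grip (a point): middle of the tailstock's upright grey block, 10 mm below its top, 72 mm above the table; moves with it. The upright is 32 mm wide (fixture x), 36 mm long (y), and stands from 38 to 82 mm above the table on a saddle 70 mm wide and 40 mm long: pinch it across x from above, or push it
- stop_tip (a point): middle of the end face of the tailstock's steel stop rod (10 mm rod with an 18 mm disc at its end), which points along the V axis at the V-blocks; moves with the tailstock. With the tailstock at its stop it lies 73 mm from point vee, along +y
- filter_long: the filter to be held: a bare aluminium barrel of 34 mm diameter and 110 mm length with a steel coax connector (18 mm diameter, 18 mm long) on each end, 146 mm over all, about 0.32 kg; both ends alike. Origin at its centre, on its axis; its y axis is the barrel's axis (x and z turn as it rolls). It lies on the wooden rest, its axis 33 mm above the table
- filter_short: the other, shorter filter on the rest: barrel 34 mm in diameter and only 70 mm long, 106 mm over all with its connectors, about 0.22 kg; to be left alone. Origin at its centre, y along its axis. Which of the two places it has changes
- rest: wooden rest board, fixed, 190 (x) x 124 (y) x 12 mm, origin on the table under its middle. Two places, 96 mm apart along its x: in each a filter lies along its y on low wedges (26 mm over the table, no wider than the barrel) 16 to 32 mm either side of the filter's middle, so fingers can reach down beside the barrel's middle as far as the board
- radio_mic: black hand microphone lying on the table, 60 x 92 x 30 mm, a bystander; origin under its middle
- filter_can: white square filter can standing on the table, 36 x 90 x 60 mm with a coax connector on each end, a bystander; origin under its middle
- adapter: small steel coax adapter standing upright on the table on the fixture's -x side, 26 mm across, 36 mm high, a bystander; origin under its middle
- spanner: steel spanner 160 mm long lying flat on the table on the fixture's +x side, a bystander; origin under its middle
- screwdriver: screwdriver 190 mm long lying on the table, a bystander; origin under its middle
Things that resemble listed ones, but are neither listed nor needed, are in the scene too. Leave any purple look-alike of the filter_long alone.

How it is judged:
On the way, in this order (a step that is already met when the one before it is completed fails the run):
1. the tailstock is slid out against its stop screws, before the filter is brought to the V-blocks (value of joint tailstock above 0.066 m and distance between filter_long and vee above 0.12 m), for 0.2 s.
2. the long filter lies in the V-blocks against the stop rod, pressed onto both faces (value of joint tailstock above 0.066 m and distance between filter_long and stop_tip below 0.0765 m and angle between the y axis of filter_long and the y axis of fixture, either way round below 0.04 rad and x of filter_long in the frame of vee between -0.0025 and 0.0025 m and z of filter_long in the frame of vee between -0.0025 and 0.0025 m and contact force between filter_long and vee_near above 5 N and contact force between filter_long and vee_far above 5 N and contact force between the fingers and filter_long above 2 N), for 0.2 s.
At the end, for the whole second after the job is handed in: Fingers still hold the long filter, over 5 N on the V faces of each side; along the V within 0.04 rad, within 2.5 mm of seated across and in height; centre within 76.5 mm of the rod tip (connector within about 3 mm); tailstock within 4 mm of its stop; all at rest (all of step 2 and linear speed of filter_long below 0.01 m/s and angular speed of filter_long below 0.15 rad/s); the arm keeps its last pose, push and grip.
It fails at once if the filter is dropped or rammed: more than 60 N on the V faces of one side (contact force between filter_long and vee_near above 60 N or contact force between filter_long and vee_far above 60 N).
It fails at once if another loose thing is disturbed (moved more than 20 mm) (distance of any of filter_short, radio_mic, filter_can, adapter, spanner, screwdriver from where it was at the start of the episode above 0.02 m).
It also fails if it takes over 53 s, if anything falls off the work surface, if the arm or the gripper's body presses on something with over 40 N, if the wrist force passes 120 N, or if a joint passes its speed limit or range.

## Working session

There is one attempt and no reset: what is moved stays moved. The work goes in short steps, Python scripts to look and compute and a shell command to move; the robot and the scene stay as the last step left them, time stands still between calls to the robot, and variables do not carry over. Pictures are saved under pics/ and viewed, at most 10 in all, crops included, and the job is handed in when it is done.

```bash
ls; mkdir -p pics
python3 - <<'E'
from plant import *
import cv2,numpy as np
s=state();print(s)
for n in("scene","side"):
    d=snapshot(n);cv2.imwrite(f"pics/{n}0.png",d["frame"][:,:,::-1]);np.savez(f"pics/{n}0.npz",**d)
    print(n,d["fov_y"],d["cx"],d["cy"],d["R"],d["t"])
E
```

```text
pics
{'t': 0.0, 'qpos': array([-1.15095344e-01,  3.59526022e-01,  1.51146864e+00,  3.28555680e-05,
        1.27247758e+00, -1.15094310e-01]), 'dq': array([ 8.12029482e-04, -7.42985760e-04,  3.82725089e-04,  4.22125572e-04,
        2.43773862e-03, -5.29394618e-05]), 'tau': array([ 1.96551155e-03, -5.27614331e+01, -2.78626120e+01, -6.37880498e-05,
        1.32890840e-02, -2.81424428e-05]), 'tool_pos': array([5.99308106e-01, 8.68960056e-05, 2.30427286e-01]), 'tool_rot': array([-7.46207589e-04,  7.07110259e-01,  7.07102679e-01, -5.71522699e-04]), 'force': array([ 0.09432622, -0.30606969, -0.090215  ]), 'moment': array([-0.03678962, -0.00013732, -0.04968876]), 'grip_force': 0.0, 'opening': 0.9986019499378329}
scene 52.81695702133728 325.2263100957303 198.6679777898274 [[-0.75349714  0.65728624  0.01472603]
 [ 0.53498379  0.62600412 -0.56737218]
 [-0.38214448 -0.41963513 -0.8233298 ]] [ 0.44767793 -0.15100913  1.55633884]
side 54.61394245263261 313.3605884208091 198.0331165586987 [[ 0.91019315 -0.41414896 -0.0053911 ]
 [-0.28319008 -0.61277532 -0.73777354]
 [ 0.30224461  0.67304313 -0.67502677]] [-0.50729531  0.12992731  1.33963273]
```

View pics/scene0.png

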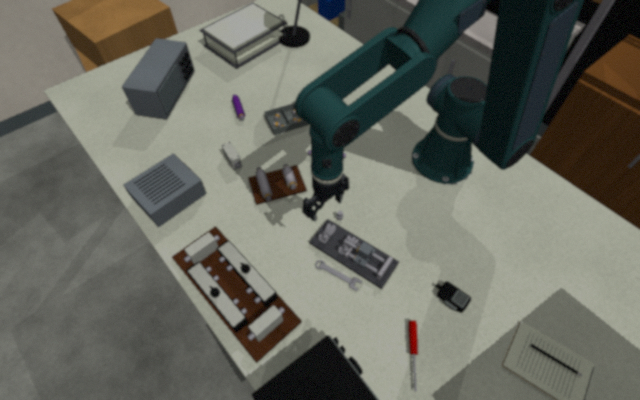

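View pics/side0.png

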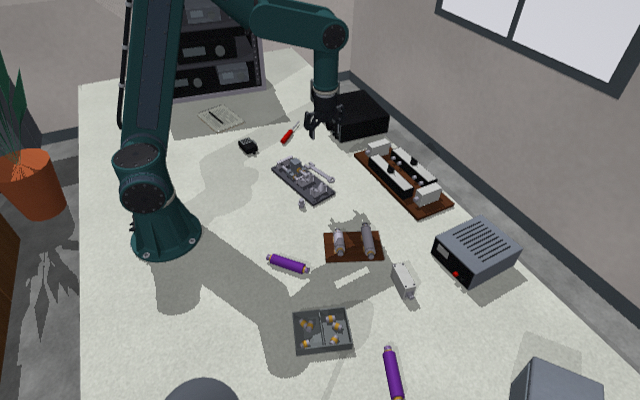

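The scene view shows the arm partly covering the bench. In the side view the fixture is at about (305,180), and the rest at (353,247) carries two round filters, at (338,243) and (367,238). Purple look-alikes lie at (288,264) and (391,370) and get left alone. The filter at (367,238) looks longer, so I'll confirm it in an enlarged crop.

```bash
cat > h.py <<'E'
import numpy as np,cv2
def load(n): return dict(np.load(f"pics/{n}.npz"))
def pix2w(d,u,v,z=None,h=None):
    f=200/np.tan(np.radians(d["fov_y"])/2)
    r=np.stack([(np.asarray(u,float)-d["cx"])/f,(np.asarray(v,float)-d["cy"])/f,np.ones(np.shape(u))],-1)
    R,t=d["R"],d["t"]
    if h is not None:
        c=-R.T@t; w=r@R; return c+w*((h-c[2])/w[...,2])[...,None]
    if z is None: z=d["range_z"][np.asarray(v,int),np.asarray(u,int)]
    return (r*z[...,None]-t)@R
def cloud(d):
    v,u=np.mgrid[0:400,0:640]; return pix2w(d,u,v)
E
python3 - <<'E'
from h import *
d=load("side0");im=d["frame"][:,:,::-1]
cv2.imwrite("pics/crop1.png",cv2.resize(im[140:275,255:435],None,fx=4.4,fy=4.4,interpolation=cv2.INTER_CUBIC))
for u,v in [(320,183),(290,176),(367,238),(338,243),(353,255),(302,203),(403,280),(300,220)]:
    print(u,v,np.round(pix2w(d,u,v),3))
E
```

```text
320 183 [0.593 0.015 0.016]
290 176 [0.496 0.088 0.03 ]
367 238 [ 0.597 -0.335  0.048]
338 243 [ 0.502 -0.314  0.048]
353 255 [ 0.538 -0.353  0.012]
302 203 [ 0.481 -0.067  0.023]
403 280 [ 0.604 -0.527  0.059]
300 220 [ 0.447 -0.126  0.003]
```

View pics/crop1.png

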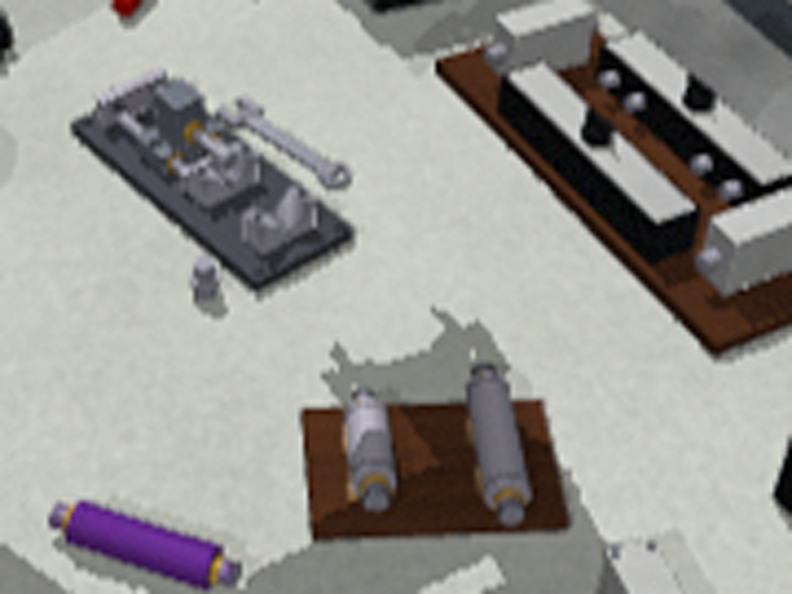

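The crop shows two candidates on the rest: the left one, around crop (370,450), has the short barrel. The right one, around crop (497,445), is bare aluminium with the longer barrel, so it is filter_long. The tailstock's grey upright is at crop (180,105) and the adapter at (205,280).

Run:
```python
from h import *
for n in("side0","scene0"):
    d=load(n);P=cloud(d).reshape(-1,3);ok=d["range_z"].reshape(-1)>0;P=P[ok]
    def box(x0,x1,y0,y1,z0,z1):
        return P[(P[:,0]>x0)&(P[:,0]<x1)&(P[:,1]>y0)&(P[:,1]<y1)&(P[:,2]>z0)&(P[:,2]<z1)]
    def rect(Q,name):
        if len(Q)<5: print(n,name,len(Q));return
        (c,s,a)=cv2.minAreaRect((Q[:,:2]*1000).astype(np.float32));print(n,name,len(Q),np.round(c,1),np.round(s,1),round(a,1),"z",np.round(np.percentile(Q[:,2],[2,50,98]),4))
    rect(box(.35,.75,-.15,.25,-.005,.004),"table")
    F=box(.4,.66,-.1,.2,.009,.022)
    m=np.zeros(len(F),bool)
    rect(F,"plate")
    rect(box(.4,.66,-.1,.2,.076,.09),"tailtop")
    rect(box(.4,.66,-.1,.2,.042,.05),"45mm")
    rect(box(.42,.68,-.45,-.22,.009,.015),"rest")
    rect(box(.55,.65,-.46,-.22,.03,.06),"long")
    rect(box(.44,.55,-.45,-.22,.03,.06),"short")
```

```text
side0 table 4841 [550.  50.] [399.7 399.8] 0.0 z [-0.0044 -0.0005  0.0034]
side0 plate 748 [556.5  60.4] [194.7 280.4] 3.8 z [0.0096 0.0143 0.0209]
side0 tailtop 57 [526.9 103.4] [33.5 38.6] 13.0 z [0.0765 0.0812 0.0854]
side0 45mm 133 [533.7  68.8] [ 71.2 243.1] 12.8 z [0.0422 0.0454 0.0495]
side0 rest 971 [ 556.5 -316.7] [126.3 189.8] 68.5 z [0.0091 0.0116 0.0146]
side0 long 334 [ 600.6 -359.6] [194.8  65.1] 87.6 z [0.0321 0.0451 0.0516]
side0 short 236 [ 512.2 -298.8] [108.1  33.8] 68.1 z [0.0318 0.0447 0.0518]
scene0 table 9226 [550.  50.] [399.9 400. ] 90.0 z [-0.004   0.0003  0.0037]
scene0 plate 1655 [556.8  58.8] [196.1 289.3] 3.7 z [0.0094 0.0155 0.0205]
scene0 tailtop 116 [525.3 108. ] [33.1 37. ] 15.8 z [0.0779 0.0827 0.0876]
scene0 45mm 234 [508.4  66. ] [119.3 240.3] 12.7 z [0.0422 0.0461 0.0496]
scene0 rest 742 [ 549.1 -326.4] [157.5 189.6] 68.1 z [0.0092 0.0124 0.0149]
scene0 long 308 [ 599.5 -357.8] [200.3  66.8] 88.9 z [0.0325 0.0461 0.0547]
scene0 short 206 [ 510.9 -293.3] [108.2  33.6] 67.8 z [0.0315 0.0456 0.054 ]
```

Run:
```python
from h import *
from scipy.optimize import least_squares
for n in("side0","scene0"):
    d=load(n);P=cloud(d).reshape(-1,3);P=P[d["range_z"].reshape(-1)>0]
    # fixture: rotate, trim
    a=np.radians(12.8);ex=np.array([np.cos(a),np.sin(a)]);ey=np.array([-ex[1],ex[0]])
    c=np.array([.537,.045]);q=(P[:,:2]-c);X=q@ex;Y=q@ey
    m=(abs(X)<.064)&(abs(Y)<.165)&(P[:,2]>.009)&(P[:,2]<.085)
    Q=(P[m,:2]*1000).astype(np.float32);r=cv2.minAreaRect(Q);print(n,"plate",r)
    # V blocks / tail in local frame
    for nm,mm in(("tailtop",(P[:,2]>.074)&(P[:,2]<.09)),("Vtops",(P[:,2]>.041)&(P[:,2]<.05))):
        k=mm&(abs(X)<.06)&(abs(Y)<.16);print(nm,k.sum(),np.round(np.percentile(X[k]*1e3,[1,50,99]),1),np.round(np.percentile(Y[k]*1e3,[1,50,99]),1))
    # long filter: pts within perp strip around (.600,-.335) dir 68
    b=np.radians(68.3);u=np.array([np.cos(b),np.sin(b)]);w=np.array([-u[1],u[0]])
    q=P[:,:2]-np.array([.597,-.335]);k=(abs(q@w)<.035)&(abs(q@u)<.1)&(P[:,2]>.03)&(P[:,2]<.058)
    L=P[k];print("ext along",np.round(np.percentile(q[k]@u,[1,99]),4))
    k2=k&(abs(q@u)<.045);L=P[k2]
    def f(p):
        dd=np.array([np.cos(p[2]),np.sin(p[2])]);s=(L[:,:2]-p[:2])@np.array([-dd[1],dd[0]])
        return np.hypot(s,L[:,2]-p[3])-.017
    def g(p): 
        return np.r_[f(p),(p[:2]-[.597,-.335])@np.array([np.cos(p[2]),np.sin(p[2])])*10]
    o=least_squares(g,[.597,-.335,b,.033],loss="soft_l1",f_scale=.003);print("long fit",o.x,np.degrees(o.x[2]),np.std(f(o.x)))
    b=o.x[2];u=np.array([np.cos(b),np.sin(b)]);w=np.array([-u[1],u[0]]);q=P[:,:2]-o.x[:2]
    k=(abs(q@w)<.02)&(abs(q@u)<.1)&(P[:,2]>.03)&(P[:,2]<.058);t=q[k]@u;print("axial",np.sort(t)[[0,3,-4,-1]])
    m=np.sort(t)[[2,-3]].mean();print("centre",o.x[:2]+m*u)
```

```text
side0 plate ((537.7581787109375, 66.15251922607422), (114.7826919555664, 283.2170715332031), 14.511857986450195)
tailtop 63 [-12.6   3.4  19.9] [39.6 56.8 80.5]
Vtops 154 [-33.    0.6  37.3] [-96.1   5.1 143.4]
ext along [-0.0688  0.0739]
long fit [ 0.60108387 -0.33663264  1.19048227  0.03231182] 68.20960976222057 0.0015210386115879712
axial [-0.07077498 -0.06886511  0.07394008  0.07700919]
centre [ 0.60193204 -0.33451103]
scene0 plate ((537.1353149414062, 61.09039306640625), (113.65687561035156, 298.522216796875), 13.790874481201172)
tailtop 123 [-13.5   3.5  19.3] [46.5 65.6 82.7]
Vtops 265 [-33.1   9.8  36.3] [-90.8   8.2 145.9]
ext along [-0.0636  0.0791]
long fit [ 0.59706069 -0.33502472  1.18405931  0.03337661] 67.84160093074871 0.0020447042949378194
axial [-0.07165439 -0.06358302  0.07901992  0.08022657]
centre [ 0.59989402 -0.32806742]
```

```bash
python3 -m creep '[[[0.035,-0.025,0,0,1],[0.035,-0.025,0,0,1],[0.035,-0.023,0,0,1],[0,0,0,-0.118,1],[0,0,0,-0.118,1],[0,0,0,0,1],[0,0,0,0,1]]]'
cat >> h.py <<'E'
def wrist(name):
    from plant import state,snapshot
    from scipy.spatial.transform import Rotation as Rt
    s=state();d=snapshot("wrist");q=s["tool_rot"];T=np.eye(4)
    T[:3,:3]=Rt.from_quat([q[1],q[2],q[3],q[0]]).as_matrix();T[:3,3]=s["tool_pos"]
    M=np.linalg.inv(T@d["tool_from_camera"]);d["R"]=M[:3,:3];d["t"]=M[:3,3]
    cv2.imwrite(f"pics/{name}.png",d["frame"][:,:,::-1]);np.savez(f"pics/{name}.npz",**d);return d
E
python3 -c "
from h import *
wrist('w1')"
```

```text
t: 0.8
tool_pos: [0.5268, 0.1049, 0.2311]
tool_rot: [-0.0, 0.62, 0.784, -0.0]
force: [-0.1, -0.3, -0.5]
opening: 0.998
grip_force: 0.0
```

View pics/w1.png

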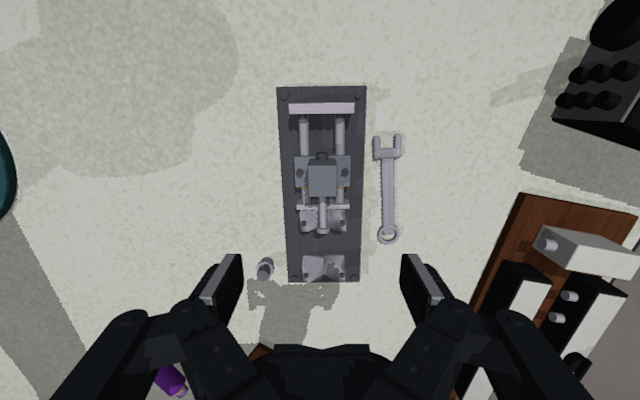

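The wrist view shows the plate with corners near (277,87), (367,87), (360,282) and (289,282). The tailstock's top face spans about (308–337, 164–196), and the adapter (265,267) and spanner (388,190) are clear of it.

Run:
```python
from h import *
d=load("w1")
im=d["frame"][75:295,255:400,::-1];cv2.imwrite("pics/crop2.png",cv2.resize(im,None,fx=2.7,fy=2.7,interpolation=cv2.INTER_CUBIC))
c=pix2w(d,np.array([277,367,360.5,288.5]),np.array([86.5,86.5,282,282]),h=.015);print(np.round(c,4))
print("sides",np.linalg.norm(c-np.roll(c,1,0),axis=1))
t=(c[0]+c[1])/2-(c[2]+c[3])/2;print("yaw",np.degrees(np.arctan2(-t[0],t[1])),"centre",c.mean(0))
tt=pix2w(d,np.array([308,337,337,308]),np.array([164,164,196,196]),h=.082);print(np.round(tt,4),tt.mean(0))
P=cloud(d);z=P[...,2]
for (u,v) in [(322,180),(283,150),(322,107),(310,270)]:print(u,v,P[v,u])
m=(z>.076)&(z<.09);m[:,:290]=0;m[:,350:]=0;m[230:]=0
Q=P[m];print(m.sum(),cv2.minAreaRect((Q[:,:2]*1e3).astype(np.float32)),np.median(Q[:,2]))
```

```text
[[ 0.4522  0.1932  0.015 ]
 [ 0.5574  0.2181  0.015 ]
 [ 0.6265 -0.0511  0.015 ]
 [ 0.5192 -0.0765  0.015 ]]
sides [0.27789811 0.10808836 0.27791391 0.11022934]
yaw 14.184154299006234 centre [0.53882269 0.07092115 0.015     ]
[[0.5086 0.1242 0.082 ]
 [0.5387 0.1314 0.082 ]
 [0.5477 0.0965 0.082 ]
 [0.5164 0.089  0.082 ]] [0.52785616 0.11027822 0.082     ]
322 180 [0.52725308 0.11046326 0.08187163]
283 150 [0.47330042 0.11974825 0.01390921]
322 107 [0.50999499 0.18335596 0.04591155]
310 270 [ 0.5433686  -0.02822169  0.0450061 ]
921 ((528.0076293945312, 109.28865051269531), (31.674232482910156, 35.75666046142578), 12.404377937316895) 0.08112337675883848
```

View pics/crop2.png

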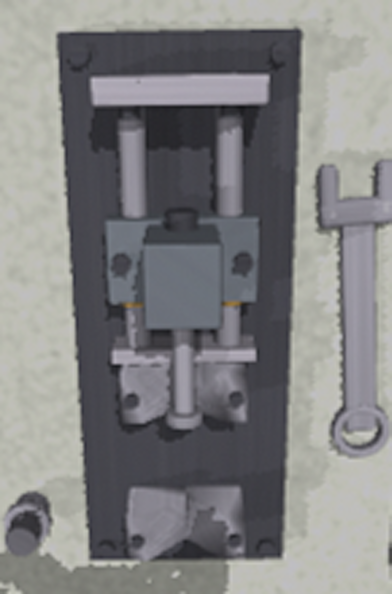

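The crop confirms the tailstock upright, its rod and the two V-blocks, with about 35 mm of travel left to the bracket at the top. I'll pinch the upright.

```bash
python3 -m creep '[[[0.004,0.002,0.045,-0.01,1],[0,0,0.045,0,1],[0,0,0.045,0,1],[0,0,0.03,0,1],[0,0,0.014,0,1],[0,0,0,0,1],[0,0,0,0,0],[0,0,0,0,0],[0,0,0,0,0],[0,0,0,0,0],[0,0,0,0,0],[0,0,0,0,0]]]' 25
```

```text
t: 2.05
tool_pos: [0.5268, 0.109, 0.0533]
tool_rot: [-0.0, 0.615, 0.789, -0.001]
force: [-3.9, -2.5, 7.8]
opening: 0.372
grip_force: 26.8
```

```bash
python3 -m creep '[[[0.006,0,0,0,0],[0.01,0,0,0,0],[0.01,0,0,0,0],[0.006,0,0,0,0],[0,0,0,0,0]]]'
```

```text
t: 2.55
tool_pos: [0.5188, 0.1409, 0.0533]
tool_rot: [-0.001, 0.615, 0.789, -0.0]
force: [-4.1, 1.9, 7.8]
opening: 0.372
grip_force: 26.8
```

```bash
for i in 1 2 3; do python3 -m creep '[[[0.004,0,0,0,0],[0.004,0,0,0,0],[0,0,0,0,0]]]' | grep -E "pos|force"; done
```

```text
tool_pos: [0.517, 0.1481, 0.0533]
force: [-4.5, -1.4, 8.1]
grip_force: 26.7
tool_pos: [0.5161, 0.1515, 0.0533]
force: [-0.8, -22.8, 7.1]
grip_force: 26.7
tool_pos: [0.5148, 0.1568, 0.053]
force: [3.0, -34.1, 4.1]
grip_force: 26.5
```

```bash
python3 -m creep '[[[0,0,0,0,1],[0,0,0,0,1],[0,0,0,0,1],[0,0,-0.03,0,1],[0,0,-0.05,0,1],[0,0,-0.05,0,1],[-0.05,0,-0.04,0,1],[-0.05,0,0,0,1],[-0.04,0.0,0,0,1],[0,0,0,0,1],[0,0,0,0,1]]]'
python3 - <<'E'
from h import *
d=wrist("w2")
P=cloud(d);z=P[...,2];Q=P[(z>.076)&(z<.088)&(abs(P[...,0]-.517)<.05)&(abs(P[...,1]-.15)<.05)]
print(len(Q),cv2.minAreaRect((Q[:,:2]*1e3).astype(np.float32)))
cv2.imwrite("pics/crop3.png",cv2.resize(d["frame"][:,180:480,::-1],None,fx=1.5,fy=1.5))
E
```

```text
t: 4.55
tool_pos: [0.5457, 0.0384, 0.2135]
tool_rot: [-0.0, 0.616, 0.788, 0.0]
force: [-0.1, -0.4, -0.1]
opening: 1.001
grip_force: 0.0
1548 ((517.2189331054688, 150.9047088623047), (31.41929054260254, 36.40861892700195), 14.880142211914062)
```

View pics/crop3.png

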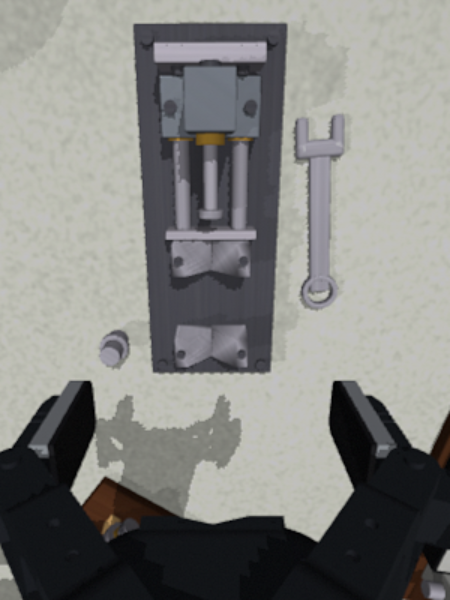

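The tailstock now sits at the bracket, at crop (210,95), with a 35 mm move seen in the depth. The rod tip is at crop (210,213), clear of the V-blocks, and the bystanders haven't moved.

```bash
python3 - <<'E'
from h import *
from scipy.optimize import least_squares
d=load("w2");P=cloud(d)
c=pix2w(d,np.array([134,287,271,152])/1.5+180,np.array([24,24,372,373])/1.5,h=.015);t=(c[0]+c[1]-c[2]-c[3])/2
print("corner yaw",np.degrees(np.arctan2(-t[0],t[1])),"centre",c.mean(0),np.linalg.norm(c-np.roll(c,1,0),axis=1))
P=P.reshape(-1,3);P=P[d["range_z"].reshape(-1)>0]
c0=c.mean(0)[:2];a=np.arctan2(-t[0],t[1]);ex=np.array([np.cos(a),np.sin(a)]);ey=np.array([-ex[1],ex[0]])
o=c0-.065*ey
q=P[:,:2]-o;X=q@ex;Y=q@ey;Z=P[:,2]
k=(abs(X)<.07)&(Y>-.09)&(Y<.22)&(Z>.0085)&(Z<.09);print("rect",cv2.minAreaRect((P[k,:2]*1e3).astype(np.float32)))
# V face fit: z = 0.050-0.017*sqrt2 + |x-x0-s*y|
k=(abs(X)<.019)&(Z>.028)&(Z<.046)&(((Y>-.05)&(Y<-.03))|((Y>.03)&(Y<.05)));print(k.sum())
f=lambda p:Z[k]-(p[2]+abs(X[k]-p[0]-p[1]*Y[k]))
r=least_squares(f,[0,0,.026],loss="soft_l1",f_scale=.002);print("V x0,slope,zapex",r.x,np.std(f(r.x)))
kk=(abs(X)<.04)&(Z>.040)&(Z<.05)&(Y<.056);print("block x",np.percentile(X[kk],[1,99]),"y",np.percentile(Y[kk],[1,99]))
A=a-r.x[1];print("origin",o+r.x[0]*ex,"yaw",np.degrees(a-r.x[1]),A)
k=(abs(X)<.03)&(Z>.05)&(Z<.062)&(Y>.05)&(Y<.12);print("rod tip Y",np.percentile(Y[k],[0,1,5]))
E
python3 -m creep '[[[0,0,0,0.125,1],[0,0,0,0.125,1],[0,0,0,0.125,1],[0,0,0,0.125,1],[0,0,0,0.118,1],[0,0,0,0,1]]]'
```

```text
corner yaw 14.123481785227806 centre [0.53817339 0.07005098 0.015     ] [0.27873856 0.10813322 0.27773069 0.11027489]
rect ((545.14013671875, 71.79911804199219), (124.96337127685547, 280.1167907714844), 14.220545768737793)
842
V x0,slope,zapex [-0.00019183 -0.000768    0.02528012] 0.0007267255682888764
block x [-0.02988131  0.02923438] y [-0.05091054  0.05237403]
origin [0.55384817 0.00696898] yaw 14.167485165029342 0.2472692628572142
rod tip Y [0.07318171 0.07367363 0.07508413]
t: 5.2
tool_pos: [0.5451, 0.0403, 0.2133]
tool_rot: [-0.0, 0.825, 0.565, -0.0]
force: [0.1, 0.3, -0.3]
opening: 0.998
grip_force: 0.0
```

```bash
python3 -m creep '[[[-0.041,0.0232,0,0.014,1],[-0.041,0.0232,0,0,1],[-0.041,0.0232,0,0,1],[-0.041,0.0232,0,0,1],[-0.041,0.0232,0,0,1],[-0.041,0.0232,0,0,1],[-0.041,0.0232,0,0,1],[-0.041,0.0232,0,0,1],[0,0,0,0,1],[0,0,0,0,1]]]'
python3 - <<'E'
from h import *
from scipy.optimize import least_squares
d=wrist("w3");P=cloud(d).reshape(-1,3);P=P[d["range_z"].reshape(-1)>0]
b=np.radians(68);u=np.array([np.cos(b),np.sin(b)]);w=np.array([-u[1],u[0]]);c0=np.array([.6,-.332])
q=P[:,:2]-c0;L=P[(abs(q@w)<.03)&(abs(q@u)<.045)&(P[:,2]>.034)&(P[:,2]<.058)]
def f(p):
    dd=np.array([np.cos(p[1]),np.sin(p[1])]);s=(L[:,:2]-c0)@np.array([-dd[1],dd[0]])-p[0]
    return np.hypot(s,L[:,2]-p[2])-.017
r=least_squares(f,[0,b,.033],loss="soft_l1",f_scale=.002);p=r.x
u=np.array([np.cos(p[1]),np.sin(p[1])]);w=np.array([-u[1],u[0]]);q=P[:,:2]-c0
k=(abs(q@w-p[0])<.012)&(abs(q@u)<.1)&(P[:,2]>.035)&(P[:,2]<.058);t=np.sort(q[k]@u)
k2=k&(P[:,2]>.045);t2=np.sort(q[k2]@u)
print("angle",np.degrees(p[1]),"z",p[2],"std",np.std(f(p)),"ends",t[[3,-4]],t2[[3,-4]])
print("centre",c0+p[0]*w+t[[3,-4]].mean()*u,c0+p[0]*w+t2[[3,-4]].mean()*u)
E
```

```text
t: 6.2
tool_pos: [0.5949, -0.335, 0.2127]
tool_rot: [-0.001, 0.829, 0.559, 0.0]
force: [-0.7, 0.8, -0.3]
opening: 1.001
grip_force: 0.0
angle 68.19857676171955 z 0.03184275381249707 std 0.0005838822506281426 ends [-0.06913348  0.07624769] [-0.05094428  0.05806956]
centre [ 0.60348387 -0.32956243] [ 0.60348592 -0.32955729]
```

View pics/w3.png

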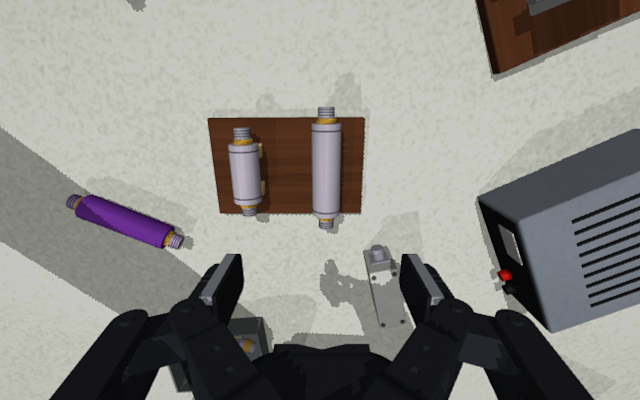

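The long filter is at (326,167) between the open fingers' lines, 145 mm overall with a 109 mm barrel. The short one is at (245,172) and the purple decoy at (125,222). I'll grasp the long one.

```bash
python3 -m creep '[[[0.008,0.006,0.045,-0.004,1],[0,0,0.045,0,1],[0,0,0.045,0,1],[0,0,0.035,0,1],[0,0,0.02,0,1],[0,0,0.007,0,1],[0,0,0,0,1],[0,0,0,0,1]]]' 60; python3 -m creep '[[[0,0,0,0,0.3],[0,0,0,0,0.2],[0,0,0,0,0.1],[0,0,0,0,0],[0,0,0,0,0],[0,0,0,0,0]]]'
```

```text
t: 7.05
tool_pos: [0.6045, -0.3296, 0.018]
tool_rot: [0.001, 0.828, 0.561, 0.0]
force: [1.2, -0.5, -0.3]
opening: 1.004
grip_force: 0.0
t: 7.65
tool_pos: [0.6027, -0.3299, 0.0176]
tool_rot: [-0.0, 0.828, 0.56, -0.0]
force: [-4.2, 0.5, 8.4]
opening: 0.375
grip_force: 59.1
```

```bash
python3 -m creep '[[[0,0,0,0,0.6],[0,0,0,0,0.8],[0,0,0,0,0.8],[0,0,0.004,0,0.7],[0,0,0,0,0.7]]]' | tail -4; python3 -m creep '[[[0,0,0,0,0.3],[0,0,0,0,0.2],[0,0,0,0,0.1],[0,0,0,0,0],[0,0,0,0,0],[0,0,0,0,0]]]'
```

```text
tool_rot: [-0.001, 0.828, 0.56, -0.0]
force: [-1.7, 0.5, -0.4]
opening: 0.701
grip_force: 0.0
t: 8.75
tool_pos: [0.6027, -0.3296, 0.0126]
tool_rot: [-0.001, 0.828, 0.56, -0.0]
force: [-5.2, 0.9, 5.1]
opening: 0.381
grip_force: 59.4
```

```bash
python3 -m creep '[[[0,0,-0.01,0,0],[0,0,-0.02,0,0],[0,0,-0.03,0,0],[0,0,-0.03,0,0],[0,0,-0.03,0,0],[0,0,0,0,0],[0,0,0,0,0]]]'; python3 -c "
from h import *
wrist('w4')"
```

```text
t: 9.45
tool_pos: [0.6041, -0.3302, 0.1328]
tool_rot: [0.001, 0.828, 0.56, 0.0]
force: [-0.9, -0.1, -4.9]
opening: 0.379
grip_force: 60.3
```

View pics/w4.png

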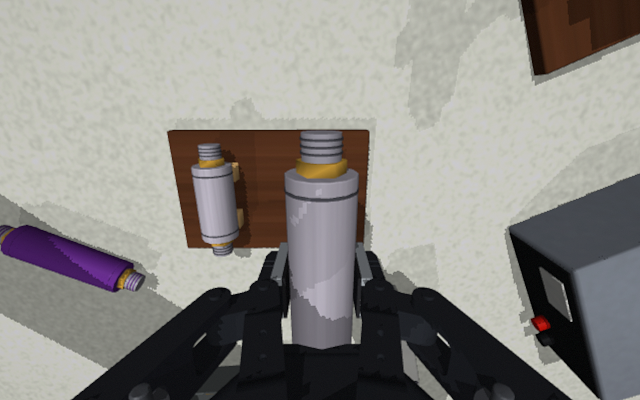

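The filter is held between the pads, with its front connector at (321,145) and its axis along the tool x. The short filter is undisturbed on the rest. Next I'll measure its pose in the tool frame.

```bash
cat > fit.py <<'E'
from h import *
from scipy.optimize import least_squares
def held(name):
    d=load(name);v,u=np.mgrid[0:400,0:640];f=200/np.tan(np.radians(d["fov_y"])/2);z=d["range_z"]
    C=np.stack([(u-d["cx"])/f*z,(v-d["cy"])/f*z,z,np.ones_like(z)],-1)@d["tool_from_camera"].T
    T=C[...,:3].reshape(-1,3);T=T[(z.reshape(-1)>0)]
    k=(abs(T[:,1])<.021)&(T[:,2]<-.01)&(T[:,2]>-.05)&(T[:,0]>.018)&(T[:,0]<.1);T=T[k]
    b=T[:,0]<.050;B=T[b]
    g=lambda p:np.hypot(B[:,1]-p[0]-p[1]*B[:,0],B[:,2]-p[2]-p[3]*B[:,0])-.017
    r=least_squares(g,[0,0,-.02,0],loss="soft_l1",f_scale=.002)
    # with pitch 0 too
    e=np.sort(T[:,0]);h,ed=np.histogram(T[:,0],bins=np.arange(.04,.09,.002))
    print(len(B),"y0,yaw,z0,pitch",np.round(r.x,4),"std",np.std(g(r.x)).round(5),"front end x",e[[-20,-5,-1]],h)
    return r.x
E
python3 -c "
from fit import *
held('w4')"
```

```text
4696 y0,yaw,z0,pitch [ 0.0004 -0.0014 -0.0189 -0.0042] std 0.00048 front end x [0.07363449 0.07368039 0.07378267] [310 314 326 288 369 343 348 752 229 244 286 192 198 181 230 211 291   0
   0   0   0   0   0   0]
```

```bash
python3 -m creep '[[[0.0175,-0.0102,0,0,0],[0.0362,-0.0212,0,0,0],[0.0362,-0.0212,0,0,0],[0.0362,-0.0212,0,0,0],[0.0362,-0.0212,0,0,0],[0.0362,-0.0212,0,0,0],[0.0362,-0.0212,0,0,0],[0.0362,-0.0212,0,0,0],[0.0184,-0.0109,0,0,0],[0,0,0,-0.105,0],[0,0,0,-0.105,0],[0,0,0,-0.105,0],[0,0,0,-0.105,0],[0,0,0,-0.105,0],[0,0,0,-0.105,0],[0,0,0,0,0],[0,0,0,0,0],[0,0,0,0,0]]]'
cat > where.py <<'E'
from fit import *
from plant import state
s=state();p=s["tool_pos"];q=s["tool_rot"];a=.2473
ex=np.array([np.cos(a),np.sin(a)]);ey=np.array([-ex[1],ex[0]]);v=p[:2]-[.5538,.0070]
F=s["force"]
print("t",s["t"],"tcp in fixture x,y,z mm",np.round([v@ex*1e3,v@ey*1e3,p[2]*1e3],2),"yaw err",round(2*np.arctan2(q[2],q[1])-np.pi/2-a,4),"F fx,fy,fz",np.round([F[:2]@ex,F[:2]@ey,F[2]],1),"grip",s["grip_force"])
E
python3 where.py; python3 -c "
from fit import *
wrist('w5');held('w5')"
```

```text
t: 11.3
tool_pos: [0.5535, 0.0017, 0.1317]
tool_rot: [-0.001, 0.615, 0.789, -0.0]
force: [-0.1, -0.6, -3.9]
opening: 0.38
grip_force: 60.3
t 11.3 tcp in fixture x,y,z mm [ -1.6   -5.07 131.71] yaw err -0.0013 F fx,fy,fz [-0.3 -0.5 -3.9] grip 60.25644779205322
4708 y0,yaw,z0,pitch [ 0.0009 -0.0013 -0.019  -0.0034] std 0.00049 front end x [0.07329807 0.07336924 0.07342063] [316 317 320 295 373 341 338 747 230 237 279 181 209 195 215 212 264   0
   0   0   0   0   0   0]
```

```bash
python3 -m creep '[[[0,0.0008,0.03,0,0],[0,0,0.03,0,0],[0,0,0.02,0,0],[0,0,0.01,0,0],[0,0,0,0,0],[0,0,0,0,0]]]'|grep force; for i in 1 2 3; do python3 where.py; python3 -m creep '[[[0,0,0,0,0]]]'>/dev/null; done; python3 -m creep '[[[0,0,0.004,0,0],[0,0,0,0,0]]]'|grep zz;python3 where.py
```

```text
force: [0.1, -0.5, -3.4]
grip_force: 60.3
t 11.95 tcp in fixture x,y,z mm [ 0.31 -5.47 43.08] yaw err 0.0004 F fx,fy,fz [-0.  -0.5 -3.4] grip 60.27153968811035
t 12.05 tcp in fixture x,y,z mm [ 0.79 -5.66 43.7 ] yaw err 0.0005 F fx,fy,fz [ 0.3  0.2 -3.2] grip 60.271486043930054
t 12.15 tcp in fixture x,y,z mm [ 0.6  -5.58 43.64] yaw err 0.0006 F fx,fy,fz [-0.2 -0.  -4.8] grip 60.271475315093994
t 12.45 tcp in fixture x,y,z mm [-0.61 -5.13 38.24] yaw err 0.0006 F fx,fy,fz [-0.8  0.2 -3.9] grip 60.27227997779846
```

```bash
python3 -m creep '[[[0,0,0.003,0,0],[0,0,0,0,0]]]'>/dev/null;python3 where.py; python3 -m creep '[[[0,0,0.002,0,0],[0,0,0,0,0]]]'>/dev/null;python3 where.py; python3 -m creep '[[[0.002,0,0,0,0],[0.001,0,0,0,0],[0,0,0,0,0]]]'>/dev/null;python3 where.py;python3 -m creep '[[[0.001,0,0,0,0],[0,0,0,0,0]]]'>/dev/null;python3 where.py
```

```text
t 12.65 tcp in fixture x,y,z mm [-0.66 -5.09 35.06] yaw err 0.0007 F fx,fy,fz [-0.  -1.  -3.8] grip 60.2709424495697
t 12.85 tcp in fixture x,y,z mm [-0.53 -5.16 33.19] yaw err 0.0007 F fx,fy,fz [ 0.  -0.1 -4.2] grip 60.27251958847046
t 13.15 tcp in fixture x,y,z mm [-0.38 -2.02 33.53] yaw err 0.0009 F fx,fy,fz [-0.4  0.2 -3.9] grip 60.27191519737244
t 13.35 tcp in fixture x,y,z mm [-0.3  -1.11 33.57] yaw err 0.0008 F fx,fy,fz [-0.3  0.4 -4. ] grip 60.27186870574951
```

Now to creep forward to the stop rod.

```bash
for i in 1 2; do python3 -m creep '[[[0.0007,0,0,0,0],[0,0,0,0,0]]]'>/dev/null;python3 where.py;done
```

```text
t 13.55 tcp in fixture x,y,z mm [-0.31 -0.49 33.53] yaw err 0.0008 F fx,fy,fz [ 0.6 -0.7 -3.9] grip 60.272172689437866
t 13.75 tcp in fixture x,y,z mm [-0.31  0.21 33.54] yaw err 0.0007 F fx,fy,fz [ 0.1  0.  -2.9] grip 60.272791385650635
```

```bash
python3 -m creep '[[[0.0007,0,0,0,0],[0,0,0,0,0]]]'>/dev/null;python3 where.py
```

```text
t 13.95 tcp in fixture x,y,z mm [-0.2   0.39 33.61] yaw err 0.001 F fx,fy,fz [-0.2 -3.  -3.5] grip 60.274139642715454
```

The rod is touched at −3 N. Now I'll press down.

```bash
python3 -m creep '[[[0,0,0.001,0,0],[0,0,0.0008,0,0],[0,0,0,0,0]]]'>/dev/null;python3 where.py;for i in 1 2 3; do python3 -m creep '[[[0,0,0.0005,0,0],[0,0,0,0,0]]]'>/dev/null;python3 where.py;done
```

```text
t 14.25 tcp in fixture x,y,z mm [-0.12  0.32 32.06] yaw err 0.001 F fx,fy,fz [-2.  -4.8  1.8] grip 60.805853605270386
t 14.45 tcp in fixture x,y,z mm [-0.06  0.27 31.9 ] yaw err 0.0009 F fx,fy,fz [-2.6 -4.6  5.1] grip 61.31504416465759
t 14.65 tcp in fixture x,y,z mm [-0.05  0.3  31.78] yaw err 0.0008 F fx,fy,fz [-3.6 -3.9  9.4] grip 61.78731679916382
t 14.85 tcp in fixture x,y,z mm [-0.04  0.29 31.7 ] yaw err 0.0008 F fx,fy,fz [-4.5 -4.2 11.7] grip 62.182543873786926
```

```bash
python3 -m creep '[[[0,-0.0004,0,0,0],[0,0,0,0,0]]]'>/dev/null;python3 where.py;for i in 1 2 3; do python3 -m creep '[[[0,-0.0001,0.0007,0,0],[0,0,0,0,0]]]'>/dev/null;python3 where.py;done
```

```text
t 15.05 tcp in fixture x,y,z mm [-0.05  0.25 31.68] yaw err 0.0006 F fx,fy,fz [-4.6 -3.7 11.8] grip 61.970919370651245
t 15.25 tcp in fixture x,y,z mm [-0.1   0.28 31.51] yaw err 0.0006 F fx,fy,fz [-5.1 -3.2 16.3] grip 62.62734532356262
t 15.45 tcp in fixture x,y,z mm [-0.1   0.23 31.39] yaw err 0.0005 F fx,fy,fz [-5.8 -2.6 23.2] grip 63.21050226688385
t 15.65 tcp in fixture x,y,z mm [-0.67 -0.17 30.01] yaw err 0.0017 F fx,fy,fz [-6.7 -6.8 11.1] grip 63.608057498931885
```

```bash
python3 -m creep '[[[0,0,0,0,0],[0,0,0,0,0]]]' 110 >/dev/null; python3 where.py; python3 -c "
from fit import *
wrist('w6');held('w6')"; python3 where.py
python3 - <<'E'
from h import *
d=load('w6');cv2.imwrite('pics/w6c.png',cv2.resize(d['frame'][0:330,170:470,::-1],None,fx=1.8,fy=1.8))
E
```

```text
t 15.85 tcp in fixture x,y,z mm [-0.93 -0.36 29.88] yaw err 0.0016 F fx,fy,fz [-7.4 -5.4 16.2] grip 107.46752500534058
5321 y0,yaw,z0,pitch [ 0.0011 -0.0133 -0.019   0.0042] std 0.00106 front end x [0.09964976 0.09994306 0.09998964] [367 386 365 354 427 397 403 744 235 232 280 189 207 188 217 210 207 194
 226 231 119 132 120 119]
t 15.9 tcp in fixture x,y,z mm [-0.92 -0.34 29.89] yaw err 0.0016 F fx,fy,fz [-7.  -5.1 16.4] grip 107.46842622756958
```

View pics/w6c.png

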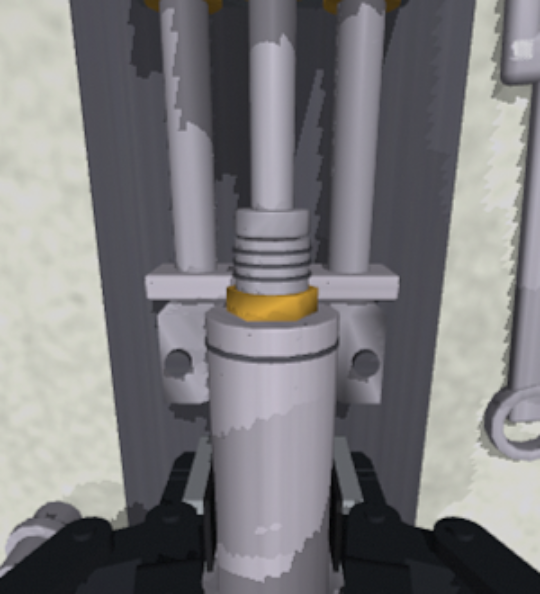

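The view shows the connector touching the stop disc at crop (272,232), with the barrel lying between the V faces. I'll refit using only the top surface.

```bash
sed -i 's/T\[:,2\]<-.01)/T[:,2]<-.024)/' fit.py; python3 -c "
from fit import *
for n in('w5','w6'):
    held(n)
    d=load(n);P=cloud(d).reshape(-1,3);P=P[d['range_z'].reshape(-1)>0]
a=.2473;ex=np.array([np.cos(a),np.sin(a)]);ey=np.array([-ex[1],ex[0]]);q=P[:,:2]-[.5538,.0070];X=q@ex;Y=q@ey;Z=P[:,2]
for y0,y1 in((.02,.03),(.03,.04),(.04,.05)):
    k=(abs(X)<.02)&(Y>y0)&(Y<y1)&(Z>.055)&(Z<.08);print('top z',np.percentile(Z[k],98))
k=(abs(X)>.05)&(abs(X)<.054)&(abs(Y-.1)<.05);print('plate z',np.median(Z[k]))
k=(abs(X)>.024)&(abs(X)<.029)&(abs(Y-.045)<.005);print('block z',np.median(Z[k]))
"; python3 where.py
```

```text
4605 y0,yaw,z0,pitch [ 0.0009 -0.0011 -0.019  -0.0034] std 0.00049 front end x [0.07325752 0.07333881 0.07342063] [309 313 314 293 362 332 332 591 186 195 216 161 184 173 189 191 145   0
   0   0   0   0   0   0]
4612 y0,yaw,z0,pitch [ 0.0009 -0.0036 -0.019   0.0008] std 0.00048 front end x [0.09929787 0.09992638 0.09998308] [302 328 308 295 348 330 333 576 188 187 217 167 177 167 186 179 138 169
 201 185  37  55  32  43]
top z 0.06648224090624964
top z 0.06644582675876952
top z 0.06651566503340132
plate z 0.014125701065069766
block z 0.045446777728210194
t 15.9 tcp in fixture x,y,z mm [-0.92 -0.34 29.89] yaw err 0.0016 F fx,fy,fz [-7.  -5.1 16.4] grip 107.46842622756958
```

Top of barrel minus top of block is 21 mm, exactly the seated value. I'll balance the sideways load and press slightly more.

```bash
for i in 1 2; do python3 -m creep '[[[0,-0.0007,0,0,0],[0,0,0,0,0]]]'>/dev/null;python3 where.py;done; python3 -m creep '[[[0,0,0.0006,0,0],[0,0,0,0,0]]]'>/dev/null;python3 where.py
```

```text
t 16.1 tcp in fixture x,y,z mm [-1.   -0.36 29.83] yaw err 0.0012 F fx,fy,fz [-4.7 -5.7 13.6] grip 107.89898157119751
t 16.3 tcp in fixture x,y,z mm [-1.02 -0.41 29.83] yaw err 0.0009 F fx,fy,fz [-3.3 -5.9 11.6] grip 108.06886911392212
t 16.5 tcp in fixture x,y,z mm [-1.   -0.42 29.8 ] yaw err 0.0009 F fx,fy,fz [-5.  -5.2 17.6] grip 108.93009066581726
```

```bash
for i in 1 2; do python3 -m creep '[[[0,-0.0007,0.0006,0,0],[0,0,0,0,0]]]'>/dev/null;python3 where.py;done; python3 -m creep '[[[0,0,0,0,0],[0,0,0,0,0],[0,0,0,0,0],[0,0,0,0,0]]]'>/dev/null;python3 where.py; python3 -c "
from fit import *
wrist('w7');held('w7')
d=load('w7');P=cloud(d).reshape(-1,3);P=P[d['range_z'].reshape(-1)>0]
a=.2473;ex=np.array([np.cos(a),np.sin(a)]);ey=np.array([-ex[1],ex[0]]);q=P[:,:2]-[.5538,.0070];X=q@ex;Y=q@ey;Z=P[:,2]
k=(abs(X)<.02)&(Y>.02)&(Y<.05)&(Z>.055)&(Z<.08);k2=(abs(X)>.024)&(abs(X)<.029)&(abs(Y-.045)<.005);print('top-block',np.percentile(Z[k],98)-np.median(Z[k2]))
k=(Z>.074)&(Z<.09)&(abs(X)<.03)&(Y>.1)&(Y<.19);print(k.sum(),Y[k].min() if k.any() else None)
"
```

```text
t 16.7 tcp in fixture x,y,z mm [-1.04 -0.44 29.72] yaw err 0.0007 F fx,fy,fz [-4.1 -4.  21.7] grip 109.45228815078735
t 16.9 tcp in fixture x,y,z mm [-1.04 -0.45 29.67] yaw err 0.0005 F fx,fy,fz [-5.5 -2.6 25.8] grip 109.85955834388733
t 17.3 tcp in fixture x,y,z mm [-1.05 -0.46 29.65] yaw err 0.0005 F fx,fy,fz [-4.8 -3.1 26.4] grip 109.85964775085449
4604 y0,yaw,z0,pitch [ 0.0009 -0.0014 -0.0189 -0.0048] std 0.00049 front end x [0.09952658 0.09992244 0.09996169] [296 306 316 305 351 340 325 589 184 197 223 170 179 167 191 186 137 172
 207 187  52  60  58  46]
top-block 0.021026895735936933
0 None
```

```bash
python3 -c "
from plant import *
print(sign_off())"
```

```text
the job is handed in; nothing more can be done
None
```

The tailstock is out against its stop screws, and the long filter lies seated in both V-blocks with its connector butted on the stop rod. I handed the job in at about 17 s with the gripper still holding it and pressing down with about 26 N; the hand-in call did not return a verdict.

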